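Load the spice jars into the catch bin over the tipping tray

TASK

Hang the steel counterweight by its eye on either half of the cross peg that stands out on the near side of the tipping tray, so that the tray comes level. Then take the three jars that lie on the rack and the board one at a time (any order): lower each one lying on its side across the level tray, let go so that its weight tips the tray and it rolls into the catch bin, and let the tray swing back level before the next. At the end all three jars lie in the bin, the counterweight still hangs on its peg and the tray is level; leave the other things on the worktop where they stand.

Things in the scene. Friction and masses are not known exactly. Their poses are not given: they have to be found in the camera images.
- tray (a joint): tilt of the pivoting tray (rad): 0 = level (stop), 0.38 = tipped down toward the catch bin (stop). Without counterweight the empty tray lies tipped; with the counterweight hung it comes level and returns to level after each jar. Free hinge with little friction, light damping, no spring; a jar laid at tray_bed outweighs the counterweight and tips it
- tray_bed (a point): point on the top of the tray's plywood bed where a jar is to be laid: 40 mm from the pivot toward the bin, midway across. Moves with the tray. Own axes: x along the bed toward the bin, y along the pivot, z out of the bed. The bed runs from 62 mm behind (low lip 14 mm high) to 65 mm ahead of it (open end) and is 124 mm wide between 12 mm high rims; a jar lies across it, its axis along y. The bed's height at level is 108 mm
- peg_left (a point): middle of the left half (own +y) of the round steel cross peg, 9 mm thick, at the end of the tray's short arm, 62 mm behind the pivot and on its level, i.e. on the robot's side. Own axes as tray_bed: the peg runs along y; each half is free from 6 mm to 48 mm from the arm's middle (this point: 28 mm) and ends in a 13.6 mm ball. With the tray tipped the peg stands 23 mm higher than level (128 mm above the worktop instead of 105), and it goes down as the tray comes level
- peg_right (a point): the same on the right half (own -y), 28 mm from the arm's middle; either half will do
- stand: fixed wooden stand; posts hold the pivot 105 mm above the worktop, beyond it the bin: 130 mm wide inside, 118 to 283 mm ahead of the pivot, floor sloping away (55 to 11 mm high), side walls 86, end wall 96 mm high. Origin: on the worktop under the pivot's middle; x toward the bin (away from the robot), y along the pivot. A microwave hangs 580 mm above the worktop from x = 0.58 m: keep lifts low
- weight: counterweight, 0.15 kg: round dark foot 56 mm across and 12 mm high, on it an upright flat steel strap 44 mm wide (own x), 10 mm thick (own y), up to 130 mm high, with a round eye 30 mm wide through it. Stands upright on the wooden board (10 mm high). Origin: centre of the foot's underside, z up
- weight_eye (a point): centre of the counterweight's eye, 75 mm above its underside; the eye goes through along own y. Hung, it lies about 10 mm below the peg's axis
- weight_grip (a point): where to grip the strap, 113 mm above the underside, above the eye, across its 10 mm thickness (own y); solid from 90 to 130 mm
- jar_wide: glass spice jar with screw lid, 52 mm across and 108 mm long, 0.22 kg, lying on its side alone on the wooden board beside the counterweight; the widest jar. Origin: centre of its base, on its axis (26 mm above what it lies on); own z runs along the jar from base to lid, level while it lies. Take it by the glass body across its diameter, about 50 mm from the base (mid-length), so that it fits between the tray's rims
- jar_mid: glass spice jar with screw lid, 45 mm across and 102 mm long, 0.22 kg, lying on its side in the wooden rack; the wider of the two there. Origin: centre of its base, on its axis (22.5 mm above what it lies on); own z runs along the jar from base to lid, level while it lies. Take it by the glass body across its diameter, about 50 mm from the base (mid-length), so that it fits between the tray's rims
- jar_slim: glass spice jar with screw lid, 38 mm across and 96 mm long, 0.22 kg, lying on its side in the wooden rack; the narrower of the two there. Origin: centre of its base, on its axis (19 mm above what it lies on); own z runs along the jar from base to lid, level while it lies. Take it by the glass body across its diameter, about 50 mm from the base (mid-length), so that it fits between the tray's rims
- rack: fixed wooden rack 170 x 100 mm, base 10 mm thick, with two jar places 85 mm apart along own x; 5 mm high strips keep the jars, which lie along own y on the base. Origin: centre of its underside
- board: fixed wooden board 200 x 140 mm, 10 mm thick, on the other side of the stand from the rack: a jar place like the rack's at own x -55 mm, the counterweight behind it. Origin: on its underside, 10 mm nearer the robot than its centre
- tin: bystander: square tin 31 x 31 x 88 mm standing at the left; origin under its middle
- small_jar: bystander: small upright jar 40 mm across, 88 mm high, at the right; origin under its middle

How it is judged:
By the outcome, as a careful person would: the job done as asked, in the order asked, and still so for the second after the job is handed in, with the robot touching nothing.
It also fails if it takes over 67 s, if anything falls off the work surface, if the arm or the gripper's body presses on something with over 40 N, if the wrist force passes 120 N, or if a joint passes its speed limit or range.

ROBOT

A 6-joint arm with a two-finger parallel gripper is mounted at the origin on a cart in front of the work surface, level with it; the furniture and walls round the work are solid. World frame = base frame: x ahead of the robot, y to its left, z up, the work surface at z = 0. Lengths are in m, angles in degrees, forces in N, time in s.
With the tool pointing down it reaches from about 0.425 to 0.925 m from the base axis. Payload 12.5 kg.
Tool frame: the origin (TCP) lies between the finger pads; the fingertips stand 8 mm ahead of it and the grasp point (between the pads) lies 11 mm behind it; z points along the fingers, y is the line along which they close (so a half turn about z gives the same grasp; the last joint's range is limited). The gripper opens to 85 mm and grips with 20 to 120 N. Pads are 22 mm wide; open, the fingers measure 114 mm over their backs; the gripper's body (76 mm by 85 mm) begins 54 mm behind the grasp point. The pads swing forward as they close: fully open they stand 13 mm farther back than shut.
Start: joints at [63.908, 28.126, 89.318, -0, 62.55, -6.05], TCP at [0.214, 0.587, 0.239] pointing down, gripper open.
Joint ranges: [-177.58, 177.58], [-47.91, 125.51], [2.72, 160], [-65.01, 245.01], [3.68, 167.84], [-153.87, 153.87]. Speed limits (degrees/s): [127.2, 127.2, 159.86, 180, 180, 180].

INTERFACE

Orientations are given as [roll, pitch, yaw] about the fixed x, y, z axes, in that order (R = Rz(yaw) Ry(pitch) Rx(roll)).
In Python, from plant import ctrl gives the robot as it stands.
- The arm moves only by the tool step_arm, never from a script. Its argument "increments" is a list of rows, each a list of 5 numbers: the shift along the tool's x, y, z in mm, then the turn about the tool's z in rad, then the closure, from -1 (fully open) to 1 (shut). A call has 1 to 12 rows; each row is the pose to reach, as a shift and turn from the pose commanded when the call began, along the tool's axes at that moment; what a row does not reach only later rows make up. A row lasts 1/10 s, in which the tool goes at most 50 mm and 8.59 degrees, less where a joint would pass 70% of its speed; a pose out of reach is approached as far as the arm can. A call with a gripper value outside its range is refused whole. The fingers move at their own pace and stop on an object; "force" is the grip in N (left out, the last holds). Time passes only in rows, so rows that repeat a pose let the fingers close. It gives the time, the measured TCP pose, the force, the opening and the grip force at its end, in the units of the state.
- ctrl.observe(): the state, without advancing time (a new reading comes with each control period).
- ctrl.camera(name): name is "scene" or "top"; returns a dict with "image" (400x640x3 uint8, red, green, blue), "range_z" (400x640 float32, m along the optical axis (not along the pixel's ray), 0 where there is no reading), "fx", "fy", "cx", "cy" (pixels), "eye" and "orientation" of the camera in the world. Camera axes: x right, y up, looking along -z (the intrinsics and any distortion apply to the point x, -y, -z); pixel columns grow to the right and rows downward; lengths in m; the calibration is good to about 2 mm. A picture is of the moment at which its call begins.
- ctrl.sign_off(): hands the job in; it is judged then, once.
The state is a dict: "time": time; "joints": joint angles; "dq": joint speeds; "tau": joint torques, N m; "ee_pos": TCP position; "eef_rot": TCP orientation; "wrist_force": force on the tool from outside, world axes, zero at the start; "wrist_torque": the same for the moment, N m; "finger_gap": finger opening in m; "finger_force": force on a finger pad.
Only numpy, scipy, OpenCV 4.12 (cv2) and the standard library are available. Lean on these libraries where they do the work, as an engineer would, in place of code of your own. Each camera call takes 0.05 s, during which the arm holds its last target. There are 200 camera calls.

## Working session

There is one attempt and no reset: what is moved stays moved. The work goes in short steps, Python scripts to look and compute and a tool call to move; the robot and the scene stay as the last step left them, time stands still between calls to the robot, and variables do not carry over. Pictures are saved under pics/ and viewed, at most 10 in all, crops included, and the job is handed in when it is done.

Besides the shell and the picture viewer there is one more tool, called after "Emit:" as name([rows], argument=value, ...), one row to a line, values as JSON. step_arm: Moves the arm, as the interface text tells. Its arguments: {"type":"object","properties":{"increments":{"type":"array"},"force":{"type":"number"}},"required":["increments"]}

```bash
mkdir -p pics; ls
cat > h.py <<'E'
import numpy as np,cv2
from plant import ctrl
from scipy.spatial.transform import Rotation as R
def cam(n,save=None):
    c=ctrl.camera(n)
    if save: cv2.imwrite('pics/'+save,c['image'][:,:,::-1])
    return c
def pts(c):
    z=c['range_z'];v,u=np.mgrid[:400,:640]
    p=np.stack([(u-c['cx'])/c['fx']*z,-(v-c['cy'])/c['fy']*z,-z],-1)
    o=np.array(c['orientation'])
    M=o if o.shape==(3,3) else R.from_euler('xyz',o,degrees=True).as_matrix()
    return p@M.T+np.array(c['eye'])
E
python3 - <<'E'
from h import *
for n in('top','scene'):
    c=cam(n,n+'0.png'); print({k:c[k] for k in c if k not in('image','range_z')}); np.savez(n+'0.npz',p=pts(c),im=c['image'],z=c['range_z'])
print(ctrl.observe())
E
```

```text
pics
{'fx': 365.6117235296561, 'fy': 365.6117235296561, 'cx': 324.2025289666792, 'cy': 205.50791052197027, 'eye': array([ 0.38814989, -0.00596562,  1.39722238]), 'orientation': array([  3.02428851,   1.11945839, -90.3517574 ])}
{'fx': 506.6220721307647, 'fy': 506.6220721307647, 'cx': 317.3629488787173, 'cy': 193.14263708200235, 'eye': array([-0.4364255 , -0.78272058,  1.13952151]), 'orientation': array([ 48.78498827,  -0.99425424, -47.40754674])}
{'time': 0.1, 'joints': array([ 6.39071894e+01,  2.81606418e+01,  8.93456581e+01, -2.02059025e-03,
        6.25495895e+01, -6.05065855e+00]), 'dq': array([ 0.02168989, -0.04818653, -0.1174087 , -0.1113216 ,  0.06267406,
       -0.05661019]), 'tau': array([ 2.59957524e-03, -6.19451737e+01, -2.62028593e+01, -1.20958612e-04,
        2.91971701e-03,  5.22815139e-05]), 'ee_pos': array([0.21410128, 0.58698815, 0.2387926 ]), 'eef_rot': array([-1.79944233e+02, -4.10898364e-03,  1.59958778e+02]), 'wrist_force': array([ 0.30602966,  0.57867941, -0.11920711]), 'wrist_torque': array([-0.02178733,  0.01019717,  0.00142212]), 'finger_force': 0.0, 'finger_gap': 0.08509418514176985}
```

View pics/top0.png

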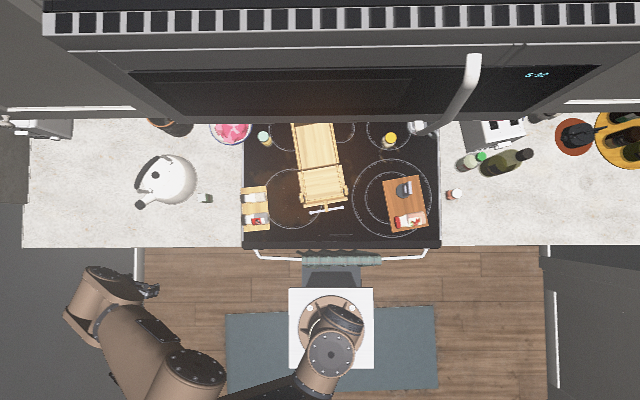

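View pics/scene0.png

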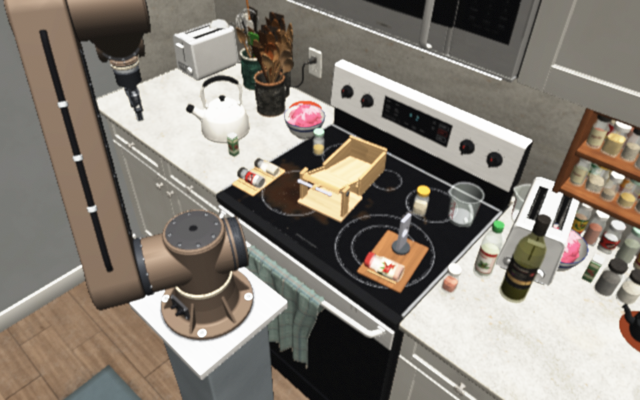

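The top view shows the rack with two jars at about (255,210), the stand and bin at (320,170) with the peg at (325,208), and the board at (405,203) with the weight at (405,188) and the wide jar at (408,221). I'll zoom in on both views.

Run:
```python
from h import *
a=np.load('top0.npz');b=np.load('scene0.npz')
A=cv2.resize(a['im'][115:250,235:435],None,fx=4,fy=4,interpolation=2)[:,:,::-1]
B=cv2.resize(b['im'][130:295,225:435],None,fx=3.6,fy=3.6,interpolation=2)[:,:,::-1]
cv2.imwrite('pics/a.png',A);cv2.imwrite('pics/b.png',B)
p=a['p']
# height map print
for v in range(180,234,3): print(v,' '.join('%3d'%(1000*p[v,u,2]) for u in range(240,436,4)))
for u,v in((240,186),(270,186),(325,208),(405,188),(408,221)): print(u,v,p[v,u].round(4))
print('scene', b['p'][270,383].round(4), b['p'][240,402].round(4))
```

```text
180  -3   1  -3   2   0  -4   0   0  -4  -8  -5  -2   0  -4   0  15  80  83  90  84  86  83  90  84  88 108  16  -7  -2  -3  -2  -1   0   0   1  -3   0  10   8   5   9   8   9  12  11  -6   0  -5  -2
183  -8   0  -1  -4  -2   0   1   3  -1   1  -3   0   0   0  -5  15 103  88  89  86  94  91  93  94  94 110  10  -4  -3  -4  -1   1  -2   0   1  -4   7  11   7  10   9  14 137   7  12  -7   4  -5   2
186  -9  -3  -1  -3   5   5   9   0  -1  -6   1   3  -2  -2  -4   5 105  95  90  94  91  99 102  96  98 102 122   0   0  -1  -2  -5  -3   4  -7   0   9  10  13  10  20  65 135   8   7   4  -3   2  -2
189 -10  11  16  13  15  11   7  -3  -4   1  -3   0  -1  -4  -1  -1 109 101  94 104  97 104 101 107 105 105 122 116  -4  -3  -3  -1   0   0  -3  -4   8   8   9  19  20  69 130  11   5   9  -1  -4  -3
192  -9   9   8  15  35  37  40  -2   0   0  -7   0   0  -6   2  -2   7 104 101  99 105 104 108 107 115 109  99 106  -6  -7  -2   0   2   0   0  -1   0 1397  12  19  25  54 122   8   6   6   3  -2  -4
195  34  40  36  44  44  50  47  -2  -3  -4   1  -2  -1   0  -3 119  47 108 106 107 108 110 112 112
[... 2026 characters left out ...]
-5   0  -4   3  -3  -1   1   0  -2   8  46  52  48  53  48  47   4   8   7  -2
228  -5   7   6   7  10  15   8   5  -1  -7  -4  -4  -3  -3   0  -2  -3  -3   3  -5  -5  -4   0  -2   0  -2   0   4   0  -1   2  -2   0  -5  -3   0  -1  -4  12   5   8   3  10  11   5   0  -1  -3  -3
231  -2   9   3  -5  -7  -4  -2   1  -1  -4  -4  -3   0   0   0  -2   0   0  -2   0  -2  -7   0  -6   0  -1  -1   0   0  -4  -3  -6  -1  -6  -7   2  -3  -1   8   9   1  -3  -4  -1  -3  -3   0  -5  -3
240 186 [ 0.5409  0.3476 -0.0097]
270 186 [0.5387 0.2289 0.001 ]
325 208 [0.4464 0.0156 0.1334]
405 188 [ 0.5196 -0.2733  0.0741]
408 221 [ 0.4003 -0.2841  0.064 ]
scene [ 0.385  -0.3041  0.0424] [ 0.5051 -0.2816  0.0562]
```

View pics/a.png

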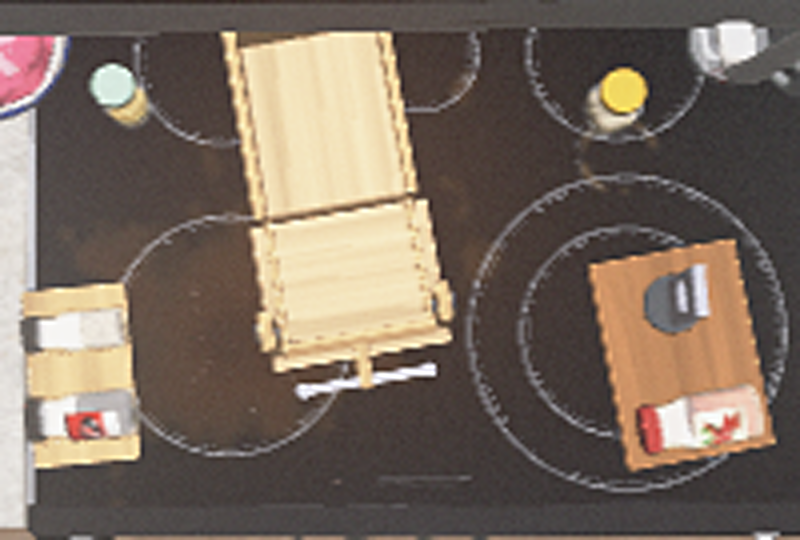

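View pics/b.png

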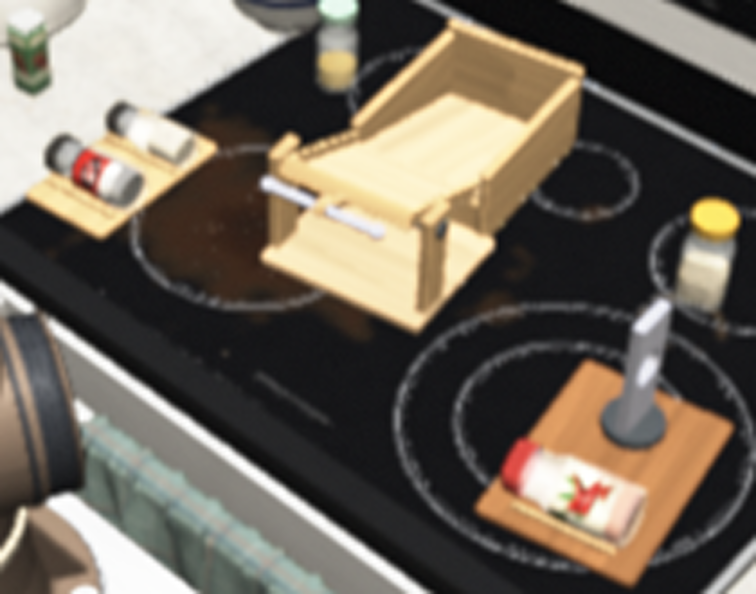

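The crops show the peg balls at crop A (303,391) and (432,370), the weight strap face-on toward ±y at (690,290), and the jars lying roughly along y. Next I'll measure these.

```bash
cat >> h.py <<'E'
def sel(P,x0,x1,y0,y1,z0,z1):
    return P[(P[:,0]>x0)&(P[:,0]<x1)&(P[:,1]>y0)&(P[:,1]<y1)&(P[:,2]>z0)&(P[:,2]<z1)]
def line(q):
    m=np.median(q[:,:2],0); d=np.linalg.svd(q[:,:2]-m)[2][0]
    if d[1]<0:d=-d
    t=(q[:,:2]-m)@d; n=np.array([-d[1],d[0]]); s=(q[:,:2]-m)@n
    lo,hi=np.percentile(t,[1,99]); a,b=np.percentile(s,[3,97])
    c=m+d*(lo+hi)/2+n*s.mean()
    return dict(n=len(q),c=c.round(4).tolist(),ang=round(np.degrees(np.arctan2(d[1],d[0])),1),len=round(hi-lo,4),wid=round(b-a,4),z=np.percentile(q[:,2],[5,50,95]).round(3).tolist())
E
python3 - <<'E'
from h import *
Pt=np.load('top0.npz')['p'].reshape(-1,3);Ps=np.load('scene0.npz')['p'].reshape(-1,3)
for nm,P in(('top',Pt),('scene',Ps),('both',np.vstack([Pt,Ps]))):
    print(nm)
    for k,b in dict(mid=(.36,.46,.22,.38,.042,.075),slim=(.46,.56,.22,.38,.036,.065),wide=(.34,.45,-.37,-.2,.045,.08),strap=(.42,.58,-.35,-.22,.06,.15),straptop=(.42,.58,-.35,-.22,.11,.15),foot=(.42,.58,-.36,-.2,.018,.03),peg=(.40,.465,-.07,.1,.115,.15),tray=(.46,.62,-.08,.13,.06,.15)).items():
        q=sel(P,*b)
        if len(q)>8: print(k,line(q))
# peg balls by ray at z=.128 (top)
c=ctrl.camera('top');M=R.from_euler('xyz',c['orientation'],degrees=True).as_matrix()
def ray(u,v,z):
    d=M@np.array([(u-c['cx'])/c['fx'],-(v-c['cy'])/c['fy'],-1]); e=np.array(c['eye']); return (e+d*(z-e[2])/d[2])[:2].round(4)
print('balls',ray(310.75,212.75,.128),ray(343,207.5,.128))
for n,(u,v),z in(('rimL',(222,32),.096),('rimR',(390,32),.096),('binNL',(262,222),.086),('binNR',(418,193),.086)): print(n,ray(235+u/4,115+v/4,z))
a=np.load('top0.npz')['im']
E
```

```text
top
mid {'n': 268, 'c': [0.4133, 0.279], 'ang': np.float64(94.6), 'len': np.float64(0.0984), 'wid': np.float64(0.0373), 'z': [0.043, 0.051, 0.057]}
slim {'n': 211, 'c': [0.4933, 0.2868], 'ang': np.float64(94.4), 'len': np.float64(0.0942), 'wid': np.float64(0.0312), 'z': [0.037, 0.043, 0.049]}
wide {'n': 347, 'c': [0.4051, -0.2945], 'ang': np.float64(100.7), 'len': np.float64(0.1053), 'wid': np.float64(0.0417), 'z': [0.047, 0.056, 0.063]}
strap {'n': 104, 'c': [0.4739, -0.2926], 'ang': np.float64(23.2), 'len': np.float64(0.1314), 'wid': np.float64(0.0191), 'z': [0.065, 0.123, 0.142]}
straptop {'n': 63, 'c': [0.5156, -0.2751], 'ang': np.float64(4.3), 'len': np.float64(0.0436), 'wid': np.float64(0.0101), 'z': [0.114, 0.138, 0.143]}
foot {'n': 83, 'c': [0.5137, -0.2647], 'ang': np.float64(25.3), 'len': np.float64(0.0578), 'wid': np.float64(0.0315), 'z': [0.019, 0.023, 0.027]}
peg {'n': 126, 'c': [0.4444, 0.0144], 'ang': np.float64(95.5), 'len': np.float64(0.1223), 'wid': np.float64(0.0361), 'z': [0.124, 0.131, 0.136]}
tray {'n': 1413, 'c': [0.5315, 0.0237], 'ang': np.float64(88.0), 'len'
[... 1853 characters left out ...]
 166, 'c': [0.5139, -0.2771], 'ang': np.float64(3.7), 'len': np.float64(0.0461), 'wid': np.float64(0.0107), 'z': [0.112, 0.133, 0.142]}
foot {'n': 185, 'c': [0.4865, -0.3005], 'ang': np.float64(47.7), 'len': np.float64(0.1265), 'wid': np.float64(0.046), 'z': [0.019, 0.021, 0.027]}
peg {'n': 273, 'c': [0.4432, 0.0149], 'ang': np.float64(93.0), 'len': np.float64(0.1268), 'wid': np.float64(0.0374), 'z': [0.12, 0.129, 0.134]}
tray {'n': 2411, 'c': [0.5276, 0.0258], 'ang': np.float64(82.0), 'len': np.float64(0.1858), 'wid': np.float64(0.1414), 'z': [0.069, 0.096, 0.126]}
balls [0.4305 0.0653] [ 0.448  -0.0468]
rimL [0.7566 0.139 ]
rimR [ 0.7548 -0.0127]
binNL [0.5849 0.1042]
binNR [ 0.61  -0.037]
```

```bash
cat >> h.py <<'E'
def inc(W):
    """W rows: x,y,z,yaw(deg) world -> tool increments from the present pose"""
    o=ctrl.observe();p=o['ee_pos'];M=R.from_euler('xyz',o['eef_rot'],degrees=True).as_matrix()
    print('t',round(o['time'],2),'pos',p.round(4),'rot',o['eef_rot'].round(2),'gap',round(o['finger_gap'],4),'F',o['wrist_force'].round(1),'j',o['joints'].round(0))
    for w in W:
        d=M.T@(np.array(w[:3])-p)*1000; a=(o['eef_rot'][2]-w[3]+180)%360-180
        print(w,'->',d.round(1),round(np.radians(a),3))
E
python3 - <<'E'
from h import *
inc([(.36,.45,.24,160),(.48,.2,.24,170),(.49,-.1,.24,183),(.514,-.277,.24,183.5)])
for n in('top','scene'):
    f=np.load(n+'0.npz');p=f['p'];hsv=cv2.cvtColor(f['im'],cv2.COLOR_RGB2HSV)
    m=(p[...,2]>.11)&(p[...,2]<.15)&(p[...,0]>.41)&(p[...,0]<.47)&(abs(p[...,1]-.01)<.08)&(hsv[...,1]<60)
    q=p[m]; r=line(q); print(n,r)
    v,u=np.nonzero(m)
    e=q[:,1]; print(q[e<-.03].mean(0).round(4),q[e>.05].mean(0).round(4),e.min().round(4),e.max().round(4))
E
```

```text
t 0.15 pos [0.2141 0.587  0.2389] rot [-1.7995e+02 -1.0000e-02  1.5995e+02] gap 0.0854 F [-0.2  0.1  0.7] j [64. 28. 89.  0. 63. -6.]
(0.36, 0.45, 0.24, 160) -> [-184.   -78.7   -1.1] -0.001
(0.48, 0.2, 0.24, 170) -> [-382.4 -272.4   -0.9] -0.175
(0.49, -0.1, 0.24, 183) -> [-494.7 -550.8   -0.7] -0.402
(0.514, -0.277, 0.24, 183.5) -> [-5.779e+02 -7.089e+02 -6.000e-01] -0.411
top {'n': 89, 'c': [0.4408, 0.0122], 'ang': np.float64(99.1), 'len': np.float64(0.1191), 'wid': np.float64(0.0089), 'z': [0.127, 0.132, 0.136]}
[ 0.4497 -0.0405  0.133 ] [0.4323 0.0613 0.1315] -0.0467 0.0714
scene {'n': 106, 'c': [0.4385, 0.0102], 'ang': np.float64(98.9), 'len': np.float64(0.1197), 'wid': np.float64(0.0128), 'z': [0.123, 0.128, 0.132]}
[ 0.4457 -0.0418  0.1292] [0.4302 0.0615 0.1269] -0.0499 0.0704
```

Emit:
step_arm([
  [-46,-20,0,0,-1],
  [-92,-39,0,0,-1],
  [-138,-59,0,0,-1],
  [-184,-79,0,0,-1],
  [-217,-111,0,-0.03,-1],
  [-250,-143,0,-0.06,-1],
  [-283,-175,0,-0.09,-1],
  [-316,-208,0,-0.12,-1],
  [-349,-240,0,-0.15,-1],
  [-382,-272,0,-0.175,-1],
  [-402,-320,0,-0.21,-1],
  [-420,-365,0,-0.25,-1],
], force=60)

```text
time: 1.35
ee_pos: [0.4837, 0.0989, 0.239]
eef_rot: [-180.0, -0.0, 174.4]
wrist_force: [0.3, -0.1, 0.3]
finger_gap: 0.0853
finger_force: 0.0
```

Run:
```python
from h import *
inc([(.49,-.1,.24,183),(.514,-.277,.24,183.5),(.514,-.277,.114,183.5)])
```

```text
t 1.35 pos [0.4837 0.0989 0.239 ] rot [-1.8000e+02 -1.0000e-02  1.7438e+02] gap 0.0853 F [ 0.3 -0.1  0.3] j [  4.  18. 107.   0.  55. -80.]
(0.49, -0.1, 0.24, 183) -> [ -25.8 -197.3   -1. ] -0.151
(0.514, -0.277, 0.24, 183.5) -> [ -67.  -371.1   -1. ] -0.159
(0.514, -0.277, 0.114, 183.5) -> [ -67.  -371.1  125. ] -0.159
```

Emit:
step_arm([
  [-7,-49,0,-0.04,-1],
  [-13,-98,0,-0.08,-1],
  [-20,-147,0,-0.12,-1],
  [-26,-196,0,-0.15,-1],
  [-36,-240,0,-0.159,-1],
  [-46,-284,0,-0.159,-1],
  [-57,-328,0,-0.159,-1],
  [-67,-371,0,-0.159,-1],
  [-67,-371,30,-0.159,-1],
  [-67,-371,70,-0.159,-1],
  [-67,-371,105,-0.159,-1],
  [-67,-371,122,-0.159,-1],
])

```text
time: 2.55
ee_pos: [0.5122, -0.2745, 0.1142]
eef_rot: [179.9, -0.2, -176.6]
wrist_force: [0.0, -0.3, 0.0]
finger_gap: 0.0856
finger_force: 0.0
```

Emit:
step_arm([
  [0,0,0,0,-1],
  [0,0,0,0,0],
  [0,0,0,0,0.5],
  [0,0,0,0,1],
  [0,0,0,0,1],
  [0,0,0,0,1],
  [0,0,0,0,1],
  [0,0,0,0,1],
], force=60)

```text
time: 3.35
ee_pos: [0.5136, -0.2753, 0.1178]
eef_rot: [-180.0, 0.0, -176.6]
wrist_force: [0.0, -1.5, 6.1]
finger_gap: 0.0092
finger_force: 59.1
```

Run:
```python
from h import *
c=cam('scene');v=cv2.resize(c['image'][130:295,300:500],None,fx=4,fy=3.6)[:,:,::-1];cv2.imwrite('pics/g.png',v)
d=np.array([np.cos(np.radians(99)),np.sin(np.radians(99))]);m=np.array([.4397,.0112])
a=m-d*.085;b=m-d*.030
print(a,b)
# eye at peg height .128 : eye is 43 below grasp; TCP z = .128+.043-.011
inc([(.514,-.277,.18,183.5),(*a,.18,189),(*a,.160,189),(*b,.160,189)])
```

```text
[ 0.45299693 -0.07275351] [ 0.44439303 -0.01843065]
t 3.4 pos [ 0.5136 -0.2753  0.1178] rot [-1.7996e+02  5.0000e-02 -1.7661e+02] gap 0.0093 F [ 0.3 -0.6  5.7] j [ -35.   33.  102.   -0.   45. -128.]
(0.514, -0.277, 0.18, 183.5) -> [ -0.4  -1.8 -62.2] -0.002
(np.float64(0.4529969295284196), np.float64(-0.07275350895058671), 0.18, 189) -> [ 48.4 205.7 -62.4] -0.098
(np.float64(0.4529969295284196), np.float64(-0.07275350895058671), 0.16, 189) -> [ 48.5 205.7 -42.4] -0.098
(np.float64(0.4443930339512069), np.float64(-0.01843065021785413), 0.16, 189) -> [ 53.8 260.5 -42.4] -0.098
```

View pics/g.png

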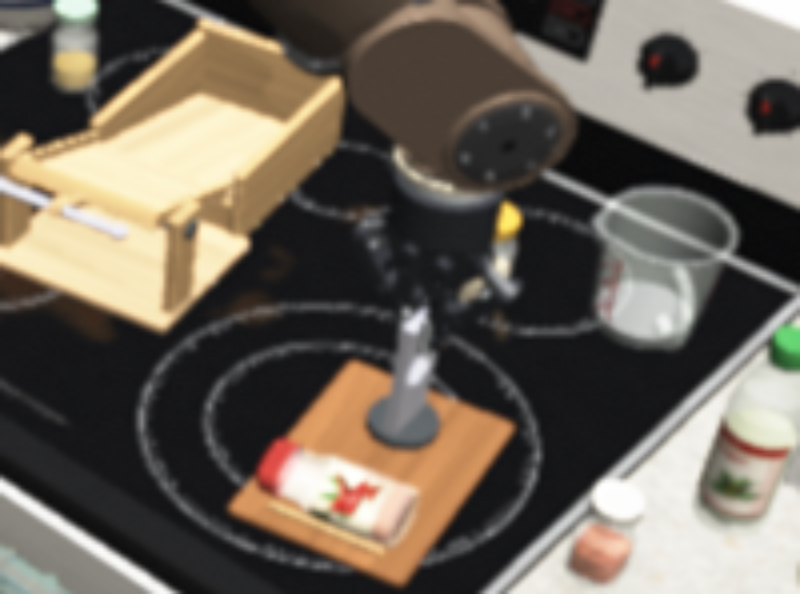

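The strap is held, with the weight upright between the fingers at about (410,340). Next I'll lift it and bring it beside the peg's right end.

Emit:
step_arm([
  [0,0,-20,0,1],
  [0,0,-45,0,1],
  [0,0,-62,0,1],
  [5,20,-62,-0.02,1],
  [14,60,-62,-0.04,1],
  [24,100,-60,-0.06,1],
  [33,140,-55,-0.08,1],
  [42,175,-50,-0.098,1],
  [48,195,-46,-0.098,1],
  [48,204,-43,-0.098,1],
  [48,204,-43,-0.098,1],
  [48,204,-43,-0.098,1],
])

```text
time: 4.6
ee_pos: [0.454, -0.0749, 0.1603]
eef_rot: [-180.0, 0.0, -171.0]
wrist_force: [-0.4, -1.0, -1.6]
finger_gap: 0.0088
finger_force: 58.8
```

Run:
```python
from h import *
c=cam('scene');v=cv2.resize(c['image'][150:260,260:410],None,fx=5,fy=5)[:,:,::-1];cv2.imwrite('pics/h.png',v)
P=pts(c).reshape(-1,3);P2=pts(cam('top')).reshape(-1,3)
for p in(P,P2):
  print(line(sel(p,.41,.47,-.03,.08,.115,.14)),line(sel(p,.41,.5,-.10,-.055,.10,.142)),line(sel(p,.41,.5,-.12,-.045,.053,.07)))
d=np.array([np.cos(np.radians(99)),np.sin(np.radians(99))]);m=np.array([.4397,.0112])
b=m-d*.030
inc([(*b,.161,189),(*b,.120,189)])
```

```text
{'n': 166, 'c': [0.4465, 0.0259], 'ang': np.float64(81.2), 'len': np.float64(0.1072), 'wid': np.float64(0.0456), 'z': [0.117, 0.127, 0.132]} {'n': 100, 'c': [0.4645, -0.0747], 'ang': np.float64(10.6), 'len': np.float64(0.0714), 'wid': np.float64(0.0113), 'z': [0.103, 0.116, 0.138]} {'n': 159, 'c': [0.4612, -0.0823], 'ang': np.float64(176.6), 'len': np.float64(0.0719), 'wid': np.float64(0.0484), 'z': [0.054, 0.061, 0.067]}
  return _methods._mean(a, axis=axis, dtype=dtype,
  ret = um.true_divide(
Traceback (most recent call last):
  File "h.py", line 20, in line
    lo,hi=np.percentile(t,[1,99]); a,b=np.percentile(s,[3,97])
          ~~~~~~~~~~~~~^^^^^^^^^^
IndexError: index -1 is out of bounds for axis 0 with size 0
```

View pics/h.png

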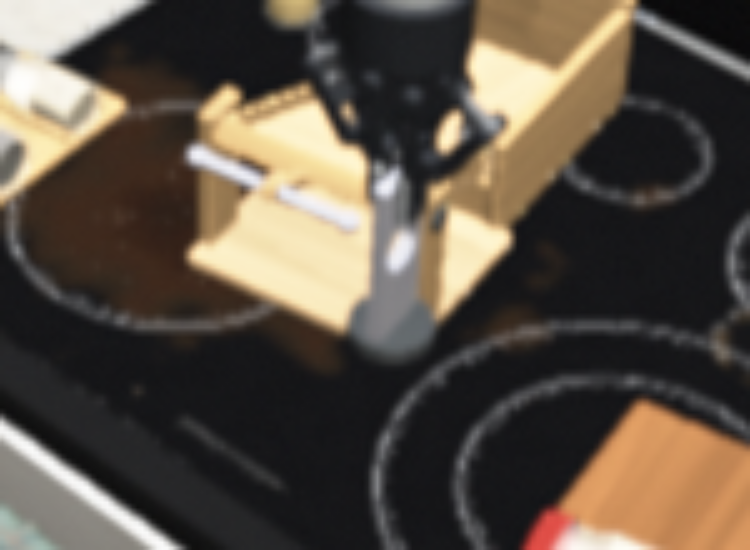

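The peg line from (190,155) to (350,220), extended, meets the eye near (400,245). I'll insert along tool y and check forces.

Emit:
step_arm([
  [0,5,-2,0,1],
  [0,15,-2,0,1],
  [0,25,-2,0,1],
  [0,35,-2,0,1],
  [0,45,-2,0,1],
  [0,54,-2,0,1],
  [0,57,-2,0,1],
  [0,57,-2,0,1],
])

```text
time: 5.5
ee_pos: [0.4444, -0.0174, 0.1623]
eef_rot: [180.0, 0.0, -170.9]
wrist_force: [-1.1, -0.3, -1.8]
finger_gap: 0.009
finger_force: 58.8
```

Run:
```python
from h import *
inc([])
c=cam('scene');v=cv2.resize(c['image'][150:260,260:410],None,fx=5,fy=5)[:,:,::-1];cv2.imwrite('pics/i.png',v)
```

```text
t 5.5 pos [ 0.4444 -0.0174  0.1623] rot [ 1.8000e+02  1.0000e-02 -1.7094e+02] gap 0.009 F [-1.1 -0.3 -1.8] j [ -11.   20.  119.    0.   41. -110.]
```

View pics/i.png

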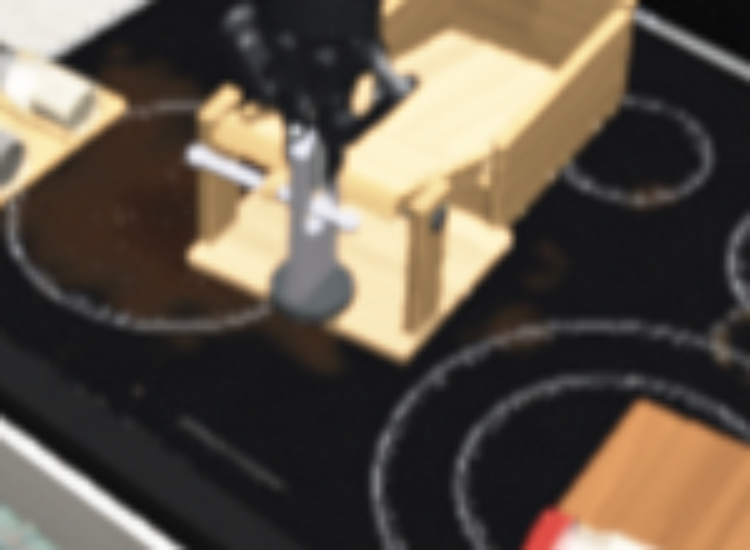

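The peg passes through the eye at (318,212). I'll lower it until the tray is level and release with a partial opening.

Emit:
step_arm([
  [0,0,6,0,1],
  [1,0,12,0,1],
  [2,0,18,0,1],
  [3,0,24,0,1],
  [4,0,29,0,1],
  [4,0,32,0,1],
  [4,0,33,0,1],
  [4,0,33,0,1],
  [4,0,33,0,0.6],
  [4,0,33,0,0.4],
  [4,0,33,0,0.4],
])

```text
time: 6.65
ee_pos: [0.4406, -0.0185, 0.1295]
eef_rot: [-180.0, 0.0, -171.0]
wrist_force: [-0.2, 0.5, -0.3]
finger_gap: 0.0253
finger_force: 0.0
```

Run:
```python
from h import *
inc([])
c=cam('scene');v=cv2.resize(c['image'][150:260,260:410],None,fx=5,fy=5)[:,:,::-1];cv2.imwrite('pics/j.png',v)
```

```text
t 6.65 pos [ 0.4406 -0.0185  0.1295] rot [-1.7999e+02  3.0000e-02 -1.7099e+02] gap 0.0253 F [-0.2  0.5 -0.3] j [ -11.   23.  121.    0.   36. -110.]
```

View pics/j.png

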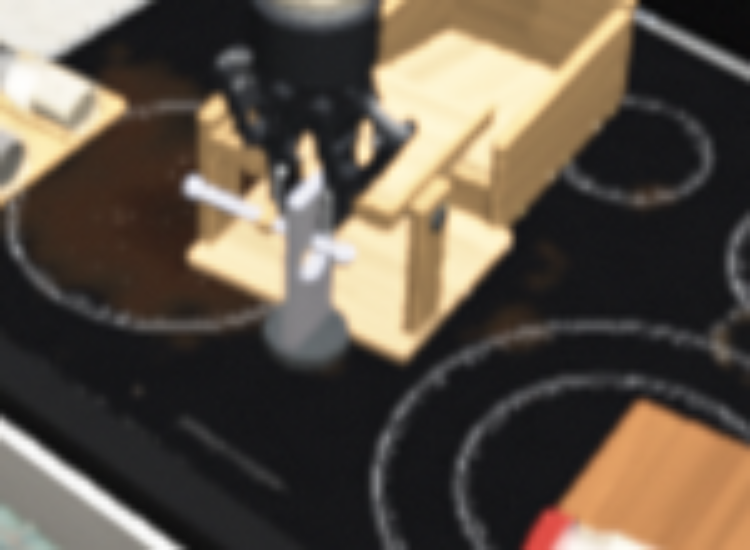

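The weight hangs on the peg and the tray is level. I'll retract and refine the jar axes with a radius-constrained fit to the depth points.

Emit:
step_arm([
  [0,0,-15,0,0.4],
  [0,0,-45,0,0.2],
  [0,0,-80,0,-0.5],
  [0,0,-100,0,-1],
  [0,0,-100,0,-1],
])

```text
time: 7.2
ee_pos: [0.4414, -0.0187, 0.2317]
eef_rot: [-179.9, 0.3, -171.0]
wrist_force: [0.1, 1.6, -0.0]
finger_gap: 0.076
finger_force: 0.0
```

Run:
```python
from h import *
from scipy.optimize import least_squares
P={n:np.load(n+'0.npz')['p'].reshape(-1,3) for n in('top','scene')}
P['both']=np.vstack(list(P.values()))
J=dict(mid=(.36,.46,.22,.38,.030,.075,.0225),slim=(.46,.56,.22,.38,.028,.065,.019),wide=(.34,.46,-.37,-.2,.035,.08,.026))
for k,b in J.items():
  for n in P:
    q=sel(P[n],*b[:6]);r=b[6];y0=np.median(q[:,1])
    def res(p):
        s,c=np.sin(p[1]),np.cos(p[1]); d=(q[:,0]-p[0])*s-(q[:,1]-y0)*c
        return np.hypot(d,q[:,2]-.010-r+p[2])-r
    f=least_squares(res,[q[:,0].mean(),np.radians(95),0],loss='soft_l1',f_scale=.003)
    x,a,dz=f.x
    t=(q[:,1]-y0)*np.sin(a)+(q[:,0]-x)*np.cos(a); lo,hi=np.percentile(t,[.5,99.5]); tc=(lo+hi)/2
    print(k,n,len(q),'centre',round(x+tc*np.cos(a),4),round(y0+tc*np.sin(a),4),'ang',round(np.degrees(a),1),'len',round(hi-lo,4),'dz',round(dz,4),'cost',round(np.sqrt(np.mean(f.fun**2)),4))
inc([])
```

```text
mid top 310 centre 0.4132 0.2791 ang 94.9 len 0.1001 dz 0.0015 cost 0.0036
mid scene 297 centre 0.4121 0.2784 ang 92.4 len 0.1028 dz 0.005 cost 0.0043
mid both 607 centre 0.4133 0.2786 ang 93.1 len 0.1018 dz 0.0028 cost 0.0042
slim top 245 centre 0.4936 0.2867 ang 95.2 len 0.0949 dz 0.0025 cost 0.003
slim scene 203 centre 0.4919 0.2856 ang 91.4 len 0.0984 dz 0.005 cost 0.0034
slim both 448 centre 0.4933 0.286 ang 92.8 len 0.0979 dz 0.0033 cost 0.0034
wide top 396 centre 0.4049 -0.2942 ang 100.9 len 0.1071 dz 0.0029 cost 0.0036
wide scene 561 centre 0.405 -0.2946 ang 96.8 len 0.1071 dz 0.0048 cost 0.0032
wide both 957 centre 0.4055 -0.2943 ang 98.0 len 0.1071 dz 0.0039 cost 0.0035
t 7.2 pos [ 0.4414 -0.0187  0.2317] rot [-179.91    0.27 -170.99] gap 0.076 F [ 0.1  1.6 -0. ] j [ -11.   14.  114.    0.   52. -110.]
```

Run:
```python
from h import *
inc([(.47,.12,.22,140),(.4936,.2865,.15,94),(.4936,.2865,.022,94)])
```

```text
t 7.2 pos [ 0.4414 -0.0187  0.2317] rot [-179.91    0.27 -170.99] gap 0.076 F [ 0.1  1.6 -0. ] j [ -11.   14.  114.    0.   52. -110.]
(0.47, 0.12, 0.22, 140) -> [-49.9 132.5  11.7] 0.855
(0.4936, 0.2865, 0.15, 94) -> [-99.  293.3  81.7] 1.658
(0.4936, 0.2865, 0.022, 94) -> [-98.4 293.6 209.7] 1.658
```

Emit:
step_arm([
  [-10,25,0,0.14,-0.41],
  [-18,50,0,0.28,-0.41],
  [-26,75,0,0.42,-0.41],
  [-35,100,0,0.56,-0.41],
  [-45,125,5,0.7,-0.41],
  [-53,150,15,0.84,-0.41],
  [-62,175,25,0.98,-0.41],
  [-71,205,35,1.12,-0.41],
  [-79,230,45,1.26,-0.41],
  [-87,255,60,1.4,-0.41],
  [-94,278,72,1.54,-0.41],
  [-99,293,82,1.658,-0.41],
])

```text
time: 8.4
ee_pos: [0.4919, 0.2876, 0.1453]
eef_rot: [-179.9, 0.0, 93.7]
wrist_force: [-0.4, -0.8, 0.4]
finger_gap: 0.0602
finger_force: 0.0
```

Emit:
step_arm([
  [0,0,0,0,-0.41],
  [0,0,0,0,-0.41],
])

```text
time: 8.6
ee_pos: [0.4919, 0.286, 0.1465]
eef_rot: [-179.9, 0.0, 94.2]
wrist_force: [0.1, -0.3, -0.1]
finger_gap: 0.0601
finger_force: 0.0
```

Run:
```python
from h import *
inc([(.4936,.2865,.15,94),(.4936,.2865,.022,94)])
```

```text
t 8.6 pos [0.4919 0.286  0.1465] rot [-1.7991e+02  3.0000e-02  9.4230e+01] gap 0.0601 F [ 0.1 -0.3 -0.1] j [ 24.  30. 103.  -0.  47.  19.]
(0.4936, 0.2865, 0.15, 94) -> [ 0.4  1.7 -3.5] 0.004
(0.4936, 0.2865, 0.022, 94) -> [  0.4   1.9 124.5] 0.004
```

Emit:
step_arm([
  [0,2,35,0,-0.41],
  [0,2,75,0,-0.41],
  [0,2,105,0,-0.41],
  [0,2,120,0,-0.41],
  [0,2,124,0,-0.41],
  [0,2,124,0,-0.41],
  [0,2,124,0,0],
  [0,2,124,0,0.5],
  [0,2,124,0,0.5],
  [0,2,124,0,0.5],
], force=40)

```text
time: 9.6
ee_pos: [0.4951, 0.2865, 0.0247]
eef_rot: [179.9, -0.0, 94.0]
wrist_force: [0.3, -2.4, 7.0]
finger_gap: 0.0361
finger_force: 39.7
```

Run:
```python
from h import *
inc([(.536,.0265,.2,99),(.536,.0265,.1225,99)])
```

```text
t 9.6 pos [0.4951 0.2865 0.0247] rot [ 1.7987e+02 -4.0000e-02  9.4040e+01] gap 0.0361 F [ 0.3 -2.4  7. ] j [ 23.  41. 107.  -0.  32.  19.]
(0.536, 0.0265, 0.2, 99) -> [-262.2   22.9 -175.4] -0.087
(0.536, 0.0265, 0.1225, 99) -> [-262.2   22.8  -97.9] -0.087
```

Emit:
step_arm([
  [0,0,-20,0,0.5],
  [0,0,-60,0,0.5],
  [0,0,-100,0,0.5],
  [0,0,-140,0,0.5],
  [0,0,-165,0,0.5],
])

```text
time: 10.1
ee_pos: [0.4946, 0.2867, 0.1918]
eef_rot: [179.8, -0.1, 94.0]
wrist_force: [-0.3, 0.2, -1.7]
finger_gap: 0.0362
finger_force: 41.3
```

Run:
```python
from h import *
c=cam('scene');v1=cv2.resize(c['image'][100:220,200:400],None,fx=4,fy=4)[:,:,::-1]
cv2.imwrite('pics/k.png',v1)
P=pts(c).reshape(-1,3);P2=pts(cam('top')).reshape(-1,3)
# tray level check: bed points
for p in(P,P2):
    q=sel(p,.50,.59,-.03,.07,.085,.13); A=np.c_[q[:,:2]-[.536,.0265],np.ones(len(q))]; s=np.linalg.lstsq(A,q[:,2],rcond=None)[0]; print(len(q),s.round(4))
inc([(.536,.0265,.2,99),(.536,.0265,.1235,99)])
```

```text
530 [-0.001  -0.0058  0.1054]
708 [0.0015 0.0003 0.1077]
t 10.2 pos [0.4954 0.287  0.1923] rot [ 1.7963e+02 -1.4000e-01  9.4040e+01] gap 0.0358 F [ 0.3  0.1 -2.7] j [ 23.  27. 100.   0.  53.  19.]
(0.536, 0.0265, 0.2, 99) -> [-262.7   22.2   -8.1] -0.087
(0.536, 0.0265, 0.1235, 99) -> [-262.9   21.8   68.4] -0.087
```

View pics/k.png

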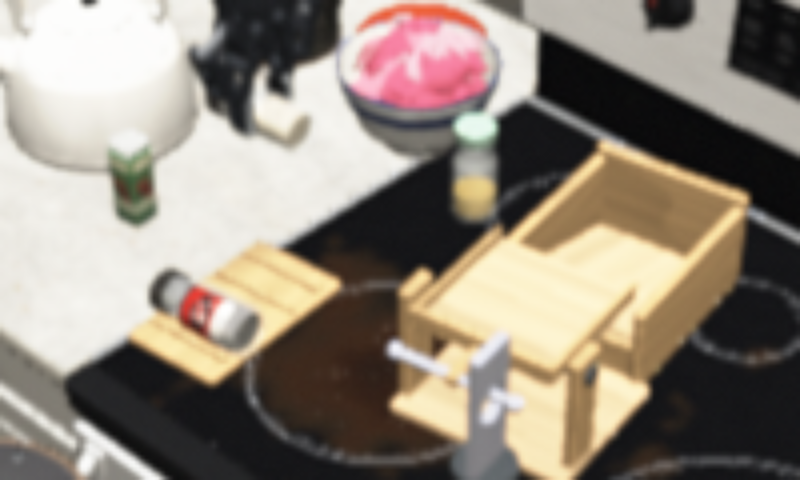

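The tray is level (bed slope about 0) and the jar is held at about (275,118). I'll carry it to the tray.

Emit:
step_arm([
  [-30,2,-5,-0.01,0.5],
  [-75,6,-8,-0.03,0.5],
  [-120,10,-8,-0.05,0.5],
  [-165,14,-8,-0.07,0.5],
  [-210,18,-8,-0.087,0.5],
  [-245,21,-5,-0.087,0.5],
  [-263,22,10,-0.087,0.5],
  [-263,22,30,-0.087,0.5],
  [-263,22,48,-0.087,0.5],
  [-263,22,58,-0.087,0.5],
  [-263,22,62,-0.087,0.5],
  [-263,22,62,-0.087,0.5],
])

```text
time: 11.4
ee_pos: [0.5346, 0.0259, 0.1259]
eef_rot: [-180.0, -0.0, 99.0]
wrist_force: [-0.7, -0.4, -2.3]
finger_gap: 0.0359
finger_force: 41.3
```

Run:
```python
from h import *
inc([(.536,.0265,.1235,99)])
```

```text
t 11.4 pos [0.5346 0.0259 0.1259] rot [-1.7995e+02 -2.0000e-02  9.9020e+01] gap 0.0359 F [-0.7 -0.4 -2.3] j [ -4.  29. 109.   0.  42. -13.]
(0.536, 0.0265, 0.1235, 99) -> [0.4 1.5 2.4] 0.0
```

Emit:
step_arm([
  [0,1,2,0,0.5],
  [0,1,2.5,0,0.5],
  [0,1,2.5,0,0.5],
  [0,1,2.5,0,-0.5],
  [0,1,2.5,0,-0.6],
  [0,1,-15,0,-0.6],
  [0,1,-50,0,-0.6],
  [0,1,-90,0,-0.8],
  [0,1,-90,0,-1],
])

```text
time: 12.3
ee_pos: [0.5375, 0.0257, 0.2211]
eef_rot: [179.5, 0.1, 99.0]
wrist_force: [0.2, 0.3, -0.6]
finger_gap: 0.0853
finger_force: 0.0
```

```bash
cat >> h.py <<'E'
def check():
    for n in('scene','top'):
        P=pts(cam(n)).reshape(-1,3)
        d=R.from_euler('z',9,degrees=True).as_matrix()
        L=(P-[.4966,.0202,0])@d   # stand frame
        q=sel(L,-.015,.10,-.05,.05,.05,.18); a=np.polyfit(q[:,0],q[:,2],1) if len(q)>20 else None
        print(n,'bed slope,z0',a,'n>125mm',(q[:,2]>.125).sum())
        b=sel(L,.125,.28,-.06,.06,-.02,.2); x=np.arange(.13,.28,.015)
        print('  bin height-floor(mm):',[int(1000*np.median(b[abs(b[:,0]-t)<.006][:,2]-(.055-.044*(t-.118)/.165))) if (abs(b[:,0]-t)<.006).sum()>3 else None for t in x])
        q=sel(L,-.075,-.045,-.06,.06,.085,.14); print('  peg',np.median(q[q[:,1]>.01][:,2]) if len(q) else None, 'strap top', np.percentile(sel(L,-.09,-.03,-.05,-.01,.10,.18)[:,2],95).round(3))
E
python3 - <<'E'
from h import *
check(); inc([])
E
```

```text
scene bed slope,z0 [-0.03253173  0.10523348] n>125mm 0
  bin height-floor(mm): [0, -2, None, -2, -2, 11, 29, 34, None, None, 50]
  peg 0.10740722077087184 strap top 0.15
top bed slope,z0 None n>125mm 0
  bin height-floor(mm): [None, None, 2, 0, 0, 0, 0, 1, 30, 36, 0]
  return _methods._mean(a, axis=axis, dtype=dtype,
  ret = ret.dtype.type(ret / rcount)
Traceback (most recent call last):
  File "h.py", line 39, in check
    q=sel(L,-.075,-.045,-.06,.06,.085,.14); print('  peg',np.median(q[q[:,1]>.01][:,2]) if len(q) else None, 'strap top', np.percentile(sel(L,-.09,-.03,-.05,-.01,.10,.18)[:,2],95).round(3))
                                                                                                                          ~~~~~~~~~~~~~^^^^^^^^^^^^^^^^^^^^^^^^^^^^^^^^^^^^^^^^^^^^
IndexError: index -1 is out of bounds for axis 0 with size 0
```

The slim jar is in the bin (about 36 mm high near its far end) and the tray is back level. Next is the mid jar.

```bash
sed -i "s/        q=sel(L,-.075.*/        q=sel(L,-.075,-.045,.01,.06,.08,.14); s=sel(L,-.09,-.03,-.05,-.01,.10,.18); print('  peg',np.median(q[:,2]) if len(q) else None,'strap',line(s) if len(s)>8 else None)/" h.py
python3 - <<'E'
from h import *
inc([(.4132,.2789,.15,94),(.4132,.2789,.025,94)])
E
```

```text
t 12.4 pos [0.5358 0.0258 0.2171] rot [1.7988e+02 2.0000e-02 9.9000e+01] gap 0.0846 F [-0.3 -0.6 -0.5] j [ -4.  22. 103.   0.  54. -13.]
(0.4132, 0.2789, 0.15, 94) -> [269.2 -81.7  66.8] 0.087
(0.4132, 0.2789, 0.025, 94) -> [269.2 -82.  191.8] 0.087
```

Emit:
step_arm([
  [40,-12,0,0.02,-0.6],
  [85,-26,0,0.04,-0.6],
  [130,-40,0,0.06,-0.6],
  [175,-53,5,0.087,-0.6],
  [220,-67,25,0.087,-0.6],
  [250,-76,50,0.087,-0.6],
  [269,-82,80,0.087,-0.6],
  [269,-82,120,0.087,-0.6],
  [269,-82,160,0.087,-0.6],
  [269,-82,180,0.087,-0.6],
  [269,-82,191,0.087,-0.6],
  [269,-82,191,0.087,-0.6],
])

```text
time: 13.6
ee_pos: [0.4119, 0.2783, 0.0238]
eef_rot: [-179.8, 0.1, 94.0]
wrist_force: [-0.1, -0.5, 0.1]
finger_gap: 0.0682
finger_force: 0.0
```

Emit:
step_arm([
  [0,0,0,0,-0.6],
  [0,0,0,0,-0.3],
  [0,0,0,0,0.4],
  [0,0,0,0,0.4],
  [0,0,0,0,0.4],
  [0,0,0,0,0.4],
], force=40)

```text
time: 14.2
ee_pos: [0.413, 0.2789, 0.0265]
eef_rot: [179.9, -0.0, 94.0]
wrist_force: [-1.2, -0.3, 8.3]
finger_gap: 0.0432
finger_force: 39.4
```

Run:
```python
from h import *
inc([(.4132,.2789,.19,94),(.536,.0265,.19,99),(.536,.0265,.126,99)])
```

```text
t 14.2 pos [0.413  0.2789 0.0265] rot [ 1.799e+02 -4.000e-02  9.401e+01] gap 0.0432 F [-1.2 -0.3  8.3] j [ 26.  37. 117.   0.  25.  22.]
(0.4132, 0.2789, 0.19, 94) -> [   0.2    0.5 -163.5] 0.0
(0.536, 0.0265, 0.19, 99) -> [-260.2  105.3 -163.5] -0.087
(0.536, 0.0265, 0.126, 99) -> [-260.3  105.2  -99.5] -0.087
```

Emit:
step_arm([
  [0,0,-20,0,0.4],
  [0,0,-60,0,0.4],
  [0,0,-105,0,0.4],
  [0,0,-150,0,0.4],
  [-20,8,-165,-0.02,0.4],
  [-60,24,-168,-0.04,0.4],
  [-103,42,-168,-0.06,0.4],
  [-147,60,-168,-0.087,0.4],
  [-190,77,-168,-0.087,0.4],
  [-230,93,-160,-0.087,0.4],
  [-254,103,-150,-0.087,0.4],
  [-260,105,-130,-0.087,0.4],
])

```text
time: 15.4
ee_pos: [0.5371, 0.024, 0.1562]
eef_rot: [179.8, 0.1, 98.8]
wrist_force: [-0.6, 0.6, -2.1]
finger_gap: 0.0432
finger_force: 42.6
```

Run:
```python
from h import *
inc([(.536,.0265,.1255,99)])
check()
```

```text
t 15.4 pos [0.5371 0.024  0.1562] rot [1.798e+02 6.000e-02 9.884e+01] gap 0.0432 F [-0.6  0.6 -2.1] j [ -4.  27. 107.  -0.  46. -13.]
(0.536, 0.0265, 0.1255, 99) -> [ 2.7 -0.9 30.7] -0.003
scene bed slope,z0 [-0.18871888  0.13305635] n>125mm 269
  bin height-floor(mm): [-1, 0, -2, -2, -2, -2, -2, -2, 15, 31, 58]
  peg 0.10595187791985561 strap {'n': 164, 'c': [-0.056, -0.0337], 'ang': np.float64(175.4), 'len': np.float64(0.0524), 'wid': np.float64(0.0228), 'z': [0.103, 0.124, 0.147]}
top bed slope,z0 None n>125mm 1
  bin height-floor(mm): [None, 0, 0, 0, 0, 0, 0, 0, 17, 35, 33]
  peg None strap None
```

Emit:
step_arm([
  [1,0,12,0,0.4],
  [1,0,22,0,0.4],
  [1,0,28,0,0.4],
  [1,0,30,0,0.4],
  [1,0,30.5,0,0.4],
  [1,0,30.5,0,0.4],
  [1,0,30.5,0,-0.6],
  [1,0,30.5,0,-0.7],
  [1,0,12,0,-0.7],
  [1,0,-25,0,-0.8],
  [1,0,-60,0,-1],
  [1,0,-60,0,-1],
])

```text
time: 16.7
ee_pos: [0.5371, 0.0275, 0.2197]
eef_rot: [179.6, 0.1, 99.0]
wrist_force: [0.3, 0.5, -0.0]
finger_gap: 0.0856
finger_force: 0.0
```

Run:
```python
from h import *
check();inc([(.46,-.17,.20,99),(.405,-.2943,.15,99),(.405,-.2943,.027,99)])
```

```text
scene bed slope,z0 [-0.00370216  0.10565159] n>125mm 0
  bin height-floor(mm): [-1, -2, -2, 0, -1, 18, 35, 39, None, 32, 56]
  peg 0.10456626758403731 strap {'n': 161, 'c': [-0.0551, -0.0327], 'ang': np.float64(174.5), 'len': np.float64(0.0492), 'wid': np.float64(0.0257), 'z': [0.103, 0.125, 0.149]}
top bed slope,z0 None n>125mm 0
  bin height-floor(mm): [None, None, 0, 0, 0, 2, 39, 44, 28, 34, 33]
  peg None strap None
t 16.8 pos [0.5355 0.0276 0.216 ] rot [1.7989e+02 2.0000e-02 9.8990e+01] gap 0.0855 F [ 0.  -0.4 -1. ] j [ -4.  22. 103.   0.  54. -13.]
(0.46, -0.17, 0.2, 99) -> [-183.4 -105.5   15.8] -0.0
(0.405, -0.2943, 0.15, 99) -> [-297.5 -179.4   65.7] -0.0
(0.405, -0.2943, 0.027, 99) -> [-297.5 -179.6  188.7] -0.0
```

Both rack jars are in the bin and the tray is level. The wide jar is next.

Emit:
step_arm([
  [-40,-23,0,0,-1],
  [-80,-46,0,0,-1],
  [-120,-70,0,0,-1],
  [-160,-93,0,0,-1],
  [-200,-118,5,0,-1],
  [-240,-143,20,0,-1],
  [-275,-166,45,0,-1],
  [-297,-179,75,0,-1],
  [-297,-179,120,0,-1],
  [-297,-179,160,0,-1],
  [-297,-179,180,0,-1],
  [-297,-179,188,0,-1],
])

```text
time: 18.0
ee_pos: [0.4039, -0.2927, 0.0244]
eef_rot: [-179.8, -0.2, 99.0]
wrist_force: [-0.2, -0.1, 0.7]
finger_gap: 0.0853
finger_force: 0.0
```

Emit:
step_arm([
  [0,0,0,0,-1],
  [0,0,0,0,-1],
  [0,0,0,0,0.3],
  [0,0,0,0,0.3],
  [0,0,0,0,0.3],
  [0,0,0,0,0.3],
], force=40)

```text
time: 18.6
ee_pos: [0.4051, -0.2938, 0.0283]
eef_rot: [180.0, 0.0, 99.0]
wrist_force: [-2.2, -0.5, 10.1]
finger_gap: 0.0488
finger_force: 39.7
```

Run:
```python
from h import *
z=ctrl.observe()['ee_pos'][2]+.099
inc([(.45,-.2,.20,99),(.536,.0265,.20,99),(.536,.0265,z,99)])
```

```text
t 18.6 pos [ 0.4051 -0.2938  0.0283] rot [1.7997e+02 5.0000e-02 9.9000e+01] gap 0.0488 F [-2.2 -0.5 10.1] j [-44.  37. 117.  -0.  26. -53.]
(0.45, -0.2, 0.2, 99) -> [  85.5   59.1 -171.8] 0.0
(0.536, 0.0265, 0.2, 99) -> [ 295.7  179.5 -171.9] 0.0
(0.536, 0.0265, np.float64(0.12725843580235305), 99) -> [295.8 179.5 -99.1] 0.0
```

Emit:
step_arm([
  [0,0,-20,0,0.3],
  [0,0,-60,0,0.3],
  [0,0,-105,0,0.3],
  [0,0,-150,0,0.3],
  [20,12,-165,0,0.3],
  [60,36,-172,0,0.3],
  [103,62,-172,0,0.3],
  [146,88,-172,0,0.3],
  [189,114,-172,0,0.3],
  [232,140,-172,0,0.3],
  [268,162,-170,0,0.3],
  [290,176,-165,0,0.3],
])

```text
time: 19.8
ee_pos: [0.5342, 0.0232, 0.1928]
eef_rot: [179.9, -0.0, 99.1]
wrist_force: [-0.3, -0.5, -2.3]
finger_gap: 0.0486
finger_force: 42.9
```

Run:
```python
from h import *
inc([(.536,.0265,.1275,99)]); check()
```

```text
t 19.8 pos [0.5342 0.0232 0.1928] rot [179.92  -0.    99.11] gap 0.0486 F [-0.3 -0.5 -2.3] j [ -5.  24. 105.   0.  51. -14.]
(0.536, 0.0265, 0.1275, 99) -> [ 3.   2.2 65.3] 0.002
scene bed slope,z0 [-0.0122609  0.1059904] n>125mm 2
  bin height-floor(mm): [0, -1, None, -2, -2, 16, 37, 41, None, 32, 50]
  peg 0.10504438543372929 strap {'n': 156, 'c': [-0.0548, -0.0328], 'ang': np.float64(176.4), 'len': np.float64(0.0481), 'wid': np.float64(0.0243), 'z': [0.103, 0.126, 0.148]}
top bed slope,z0 None n>125mm 0
  bin height-floor(mm): [None, None, 1, 0, 0, 2, 38, 43, 29, 34, 32]
  peg None strap None
```

Emit:
step_arm([
  [2,1,20,0,0.3],
  [3,2,40,0,0.3],
  [3,2,54,0,0.3],
  [3,2,62,0,0.3],
  [3,2,65,0,0.3],
  [3,2,65,0,0.3],
  [3,2,65,0,-0.8],
  [3,2,65,0,-1],
  [3,2,48,0,-1],
  [3,2,10,0,-1],
  [3,2,-30,0,-1],
  [3,2,-30,0,-1],
])

```text
time: 21.1
ee_pos: [0.5369, 0.0235, 0.2275]
eef_rot: [179.5, 0.1, 99.0]
wrist_force: [0.6, 0.4, -0.8]
finger_gap: 0.0854
finger_force: 0.0
```

Run:
```python
from h import *
check();inc([(.44,-.2,.24,99)])
```

```text
scene bed slope,z0 [-0.00543258  0.10567172] n>125mm 0
  bin height-floor(mm): [-2, 25, 33, 42, 45, None, 38, 40, 32, 32, 54]
  peg 0.10535812341876372 strap {'n': 163, 'c': [-0.0545, -0.0332], 'ang': np.float64(174.8), 'len': np.float64(0.0495), 'wid': np.float64(0.0245), 'z': [0.104, 0.128, 0.149]}
top bed slope,z0 None n>125mm 0
  bin height-floor(mm): [None, None, 44, 50, 50, 41, 40, 43, 27, 34, 32]
  peg None strap None
t 21.2 pos [0.5352 0.0236 0.2233] rot [1.7986e+02 3.0000e-02 9.9000e+01] gap 0.0855 F [-0.4  0.1 -1.4] j [ -5.  22. 103.   0.  55. -14.]
(0.44, -0.2, 0.24, 99) -> [-205.9 -128.9  -16.9] 0.0
```

All three jars are in the bin. I'll back away, let things settle and take a last look.

Emit:
step_arm([
  [-40,-25,-10,0,-1],
  [-80,-50,-15,0,-1],
  [-120,-75,-15,0,-1],
  [-160,-100,-15,0,-1],
  [-200,-125,-15,0,-1],
  [-205,-129,-15,0,-1],
  [-205,-129,-15,0,-1],
  [-205,-129,-15,0,-1],
  [-205,-129,-15,0,-1],
  [-205,-129,-15,0,-1],
  [-205,-129,-15,0,-1],
  [-205,-129,-15,0,-1],
])

```text
time: 22.4
ee_pos: [0.4399, -0.1986, 0.2373]
eef_rot: [180.0, -0.0, 99.0]
wrist_force: [-0.8, -0.2, 0.8]
finger_gap: 0.0858
finger_force: 0.0
```

Run:
```python
from h import *
c=cam('scene');cv2.imwrite('pics/z.png',cv2.resize(c['image'][110:260,220:420],None,fx=4,fy=4)[:,:,::-1])
check()
```

```text
scene bed slope,z0 [-0.00295194  0.10553883] n>125mm 0
  bin height-floor(mm): [0, 27, 31, 41, 48, None, 39, 39, None, 33, 63]
  peg 0.10538246617508729 strap {'n': 159, 'c': [-0.0549, -0.0326], 'ang': np.float64(175.5), 'len': np.float64(0.0478), 'wid': np.float64(0.0273), 'z': [0.103, 0.125, 0.149]}
top bed slope,z0 [0.00635405 0.10748916] n>125mm 0
  bin height-floor(mm): [1, 0, 19, 44, 50, 44, 39, 43, 28, 34, 30]
  peg 0.10945703663561834 strap {'n': 65, 'c': [-0.054, -0.0309], 'ang': np.float64(3.0), 'len': np.float64(0.0441), 'wid': np.float64(0.032), 'z': [0.106, 0.142, 0.153]}
```

View pics/z.png

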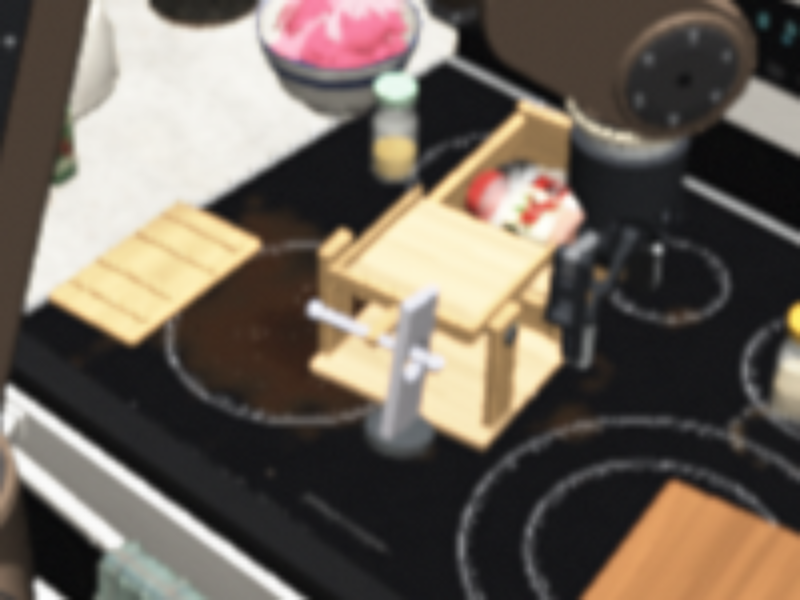

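The last view shows the weight hanging at (405,370), the tray level at (450,260), the jars in the bin at (525,200), and the rack and board empty.

```bash
python3 -c "
from plant import ctrl
print(ctrl.sign_off())"
```

```text
the job is handed in; nothing more can be done
None
```

The job is handed in at about 22.5 s of the 67 s limit: the counterweight hangs on the peg's right half, all three jars lie in the bin, and the tray is level.

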